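Right the toppled spice jar and hold its unscrewed lid

TASK

The square glass spice jar has toppled over in its lane of the spice rack: stand it back upright on the lane's floor, between its neighbours, with the lid still on and the rails on both sides to keep it from turning. Then unscrew its tight lid counterclockwise, stop turning once the threads have let go, and lift the lid off, leaving the jar standing where it is. Finish with the lid still in your grip, level, about a finger's breadth straight above the open jar, not put down or let go; do not drop the glass jar, and leave everything else as it stands.

Things in the scene. Friction and masses are not known exactly. Their poses are not given: they have to be found in the camera images.
- rack: Wooden spice rack fixed to the ledge: one open-topped lane that runs along the rack's y axis. Origin: centre of its underside, on the ledge; z up. Base board 10 mm thick (its top is the lane's floor), lane 58 mm wide (x) between two rails 8 mm thick and 16 mm high above the floor (rail tops 26 mm above the ledge), lane 440 mm long (y from -220 to 220 mm); end boards 10 mm thick stand 65 mm above the ledge.
- jar: Glass spice jar, 0.24 kg +-20 %, cinnamon inside. Square body 52 x 52 x 76 mm, flat sides, then a round neck of 39 mm diameter to the rim 98.5 mm from its underside. Origin: centre of its underside; z axis from there through the mouth, x and y square to its sides. At first it lies on a flat side along the lane, lid end and z axis towards the rack's +y, free lane 40 mm or more beyond each end.
- jar_mid (a point): Centre of the jar's square part, on its axis, 38 mm from its underside. Upright in the lane the jar has 3 mm of play to each rail: it can turn by only about 0.12 rad either way before its corners bear on the rails, which then brace it against the lid's torque. Not braced by the rails, it spins with the lid.
- jar_rim (a point): Centre of the jar's rim, 98.5 mm from its underside. The neck below it carries three thread starts, hidden by the lid; the lid's three lugs hook under them, so that pulling does not take it off.
- lid: Round knurled steel twist-off lid, 50 mm diameter, 18.5 mm high, 0.06 kg, coaxial with the jar. Origin: centre of its open lower edge; z axis along the jar's, towards its closed top. Screwed on, its origin is 84 mm and its top 102.5 mm from the jar's underside. Tight (sprung liner): turning takes 0.3 to 0.6 N m, so grip it firmly, some 50 N.
- lid_top (a point): Centre of the lid's top. Seen from here it unscrews counterclockwise: after 0.9 to 1.05 rad relative to the jar (which first gives up to 0.25 rad between the rails) the lugs leave the threads, the lid having risen 1 to 2 mm; it is then free, pushed up 1 to 2 mm more by the liner. About 0.6 rad further the lugs meet the next threads' stops.
- cork_jar: Bystander standing in the lane: round glass jar 46 mm in diameter with a cork, 70 mm high. Origin: centre of its underside.
- tin: Bystander standing in the lane: square metal tin 46 x 46 mm, 72 mm high. Origin: centre of its underside.
- pepper_pot: Bystander standing in the lane: turned wooden pepper pot 46 mm in diameter, 74 mm high. Origin: centre of its underside.
- funnel: Bystander on the ledge beyond the rack: red plastic funnel standing on its wide mouth, 90 mm in diameter, 105 mm high, spout up. Origin: centre of its mouth.
- measuring_cup: Bystander on the ledge beyond the rack: steel measuring cup 74 mm in diameter, 52 mm high, with a flat handle that reaches 120 mm out along its x axis. Origin: centre of its underside.
- spoon_rest: Bystander on the ledge to the left: white ceramic spoon rest, a round bowl of 94 mm diameter with a handle, 170 mm long, 14 mm high. Origin: under the middle of its wide bowl; the handle end reaches to 123 mm along its -x.
- honey_dipper: Bystander lying on the spoon rest: wooden honey dipper 155 mm long along its x axis, 27 mm thick at the head. Origin: on its axis, 100 mm from the handle's end.
- salt_cellar: Bystander on the ledge to the right: white ceramic salt cellar with a knob lid, 68 mm in diameter, 74 mm high. Origin: centre of its underside.
Things that resemble listed ones, but are neither listed nor needed, are in the scene too. Leave any green or purple look-alike of the jar alone.

How it is judged:
By the outcome, as a careful person would: the job done as asked, in the order asked, and still so for the second after the job is handed in, while the arm keeps its last pose, push and grip.
It also fails if it takes over 58 s, if anything falls off the work surface, if the arm or the gripper's body presses on something with over 40 N, if the wrist force passes 120 N, or if a joint passes its speed limit or range.

ROBOT

A 6-joint arm with a two-finger parallel gripper is mounted at the origin on the work surface. World frame = base frame: x ahead of the robot, y to its left, z up, the work surface at z = 0. Lengths are in m, angles in rad, forces in N, time in s.
With the tool pointing down it reaches from about 0.325 to 0.75 m from the base axis. Payload 7.6 kg.
Tool frame: the origin (TCP) lies on the centre line of the jaws, within the pads' length; the fingertips stand 19 mm ahead of it and the grasp point (between the pads) is the TCP; z points along the fingers, y is the line along which they close (so a half turn about z gives the same grasp; the last joint's range is limited). The gripper opens to 85 mm and grips with 20 to 120 N. Pads are 22 mm wide; open, the fingers measure 114 mm over their backs; the gripper's body (76 mm by 85 mm) begins 54 mm behind the grasp point. The pads swing forward as they close: fully open they stand 13 mm farther back than shut.
Start: joints at [-1.207, 0.052, 1.401, -0, 1.689, -0.07], TCP at [0.221, -0.476, 0.25] pointing down, gripper open.
Joint ranges: [-2.9, 2.9], [-0.91, 2.17], [0.12, 2.37], [-1.06, 4.2], [0.26, 2.73], [-2.93, 2.93]. Speed limits (rad/s): [2.57, 2.57, 3.01, 3.14, 3.14, 3.14].

INTERFACE

Orientations are given as a unit quaternion [x, y, z, w].
In Python, from bench import * gives the robot as it stands. The module is installed in compiled form; this text tells all that it offers.
- The arm moves only by the tool send_rows, never from a script. Its argument "plan" is text: rows parted by semicolons, each of 7 numbers parted by spaces: the shift along the world's x, y, z in cm, then the turn, a rotation vector about the world's x, y, z in degrees, then the opening, from -1 (shut) to 1 (fully open). A call has 1 to 20 rows; each row is the pose to reach, as a shift and turn from the pose commanded when the call began; what a row does not reach only later rows make up. A row lasts 1/8 s, in which the tool goes at most 62.5 mm and 10.7 degrees, less where a joint would pass 70% of its speed; a pose out of reach is approached as far as the arm can. A call with a gripper value outside its range is refused whole. The fingers move at their own pace and stop on an object; "squeeze" is the grip in N (left out, the last holds). Time passes only in rows, so rows that repeat a pose let the fingers close. It gives the time, the measured TCP pose, the force, the opening and the grip force at its end, in the units of the state.
- read_state(): the state, without advancing time (a new reading comes with each control period).
- read_camera(name): name is "scene" or "top"; returns the picture (400x640x3 uint8, blue, green, red); there is no depth.
- camera_info(name): a dict with "fx", "fy", "cx", "cy" (pixels), "position" and "orientation" of the camera in the world. Camera axes: x right, y down, z forward; pixel columns grow to the right and rows downward; lengths in m; the calibration is good to about 2 mm. A picture is of the moment at which its call begins. camera_info takes no time and is no camera call.
- job_done(): hands the job in; it is judged then, once.
The state is a dict: "time": time; "joints": joint angles; "joint_velocities": joint speeds; "effort": joint torques, N m; "tcp_pos": TCP position; "orientation": TCP orientation; "force": force on the tool from outside, world axes, zero at the start; "wrist_torque": the same for the moment, N m; "finger_gap": finger opening in m; "finger_force": force on a finger pad.
Only numpy, scipy, OpenCV 4.12 (cv2) and the standard library are available. Lean on these libraries where they do the work, as an engineer would, in place of code of your own. Each camera call takes 0.05 s, during which the arm holds its last target. There are 200 camera calls.

## Working session

There is one attempt and no reset: what is moved stays moved. The work goes in short steps, Python scripts to look and compute and a tool call to move; the robot and the scene stay as the last step left them, time stands still between calls to the robot, and variables do not carry over. Pictures are saved under pics/ and viewed, at most 10 in all, crops included, and the job is handed in when it is done.

Besides the shell and the picture viewer there is one more tool, called as a command line: name --argument value ..., lists and objects as JSON in quotes. send_rows: Moves the arm, as the interface text tells. Its arguments: {"type":"object","properties":{"plan":{"type":"string"},"squeeze":{"type":"number"}},"required":["plan"]}

```bash
mkdir -p pics
python3 - <<'E'
from bench import *
import cv2
for n in ("scene","top"):
    print(n,camera_info(n)); cv2.imwrite(f"pics/{n}0.png",read_camera(n))
s=read_state(); print({k:s[k] for k in("time","tcp_pos","orientation","force","finger_gap")})
E
```

```text
scene {'fx': 468.5422002075491, 'fy': 468.5422002075491, 'cx': 322.58496887676665, 'cy': 199.94871842840996, 'position': array([1.11475722, 0.00693937, 1.05066502]), 'orientation': array([ 0.67957705,  0.68230793, -0.18987457, -0.19125524])}
top {'fx': 517.1263285749288, 'fy': 517.1263285749288, 'cx': 309.2783200462035, 'cy': 202.44534601329082, 'position': array([0.43055067, 0.0217899 , 1.7202395 ]), 'orientation': array([ 0.71560889, -0.69813785,  0.02130427, -0.0073209 ])}
{'time': 0.1, 'tcp_pos': array([ 0.22060165, -0.47614792,  0.24957646]), 'orientation': array([ 9.76570020e-01,  2.15198819e-01, -1.05961720e-04, -6.72826227e-04]), 'force': array([-0.36541965, -0.34746039,  1.10925113]), 'finger_gap': 0.0855301539840037}
```

View pics/scene0.png

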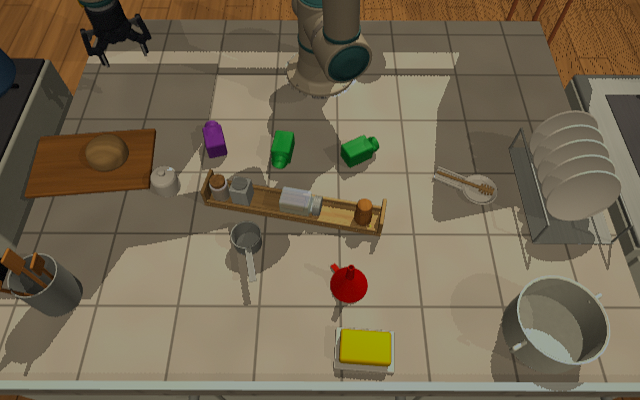

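View pics/top0.png

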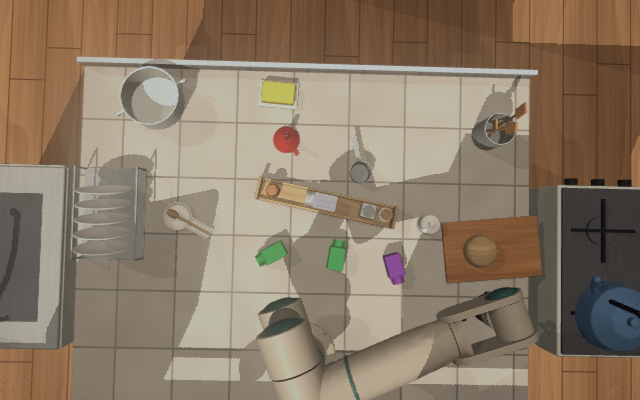

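The jar is the clear glass one lying in the lane, at scene (300,200) and top (319,201). These could be mistaken for it: green jars at scene (283,148) and (360,150), a purple one at (214,138), and the tin at (240,190). Next I take one close crop of each camera to check the choice and measure.

Run:
```python
import cv2,numpy as np
a=cv2.imread("pics/top0.png")[170:235,245:405]; b=cv2.imread("pics/scene0.png")[165:240,195:395]
a=cv2.resize(a,(800,325),interpolation=cv2.INTER_CUBIC); b=cv2.resize(b,(730,274),interpolation=cv2.INTER_CUBIC)
b=cv2.copyMakeBorder(b,0,0,0,70,0)
cv2.imwrite("pics/crop0.png",np.vstack([a,b]))
```

```text
(no output)
```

View pics/crop0.png

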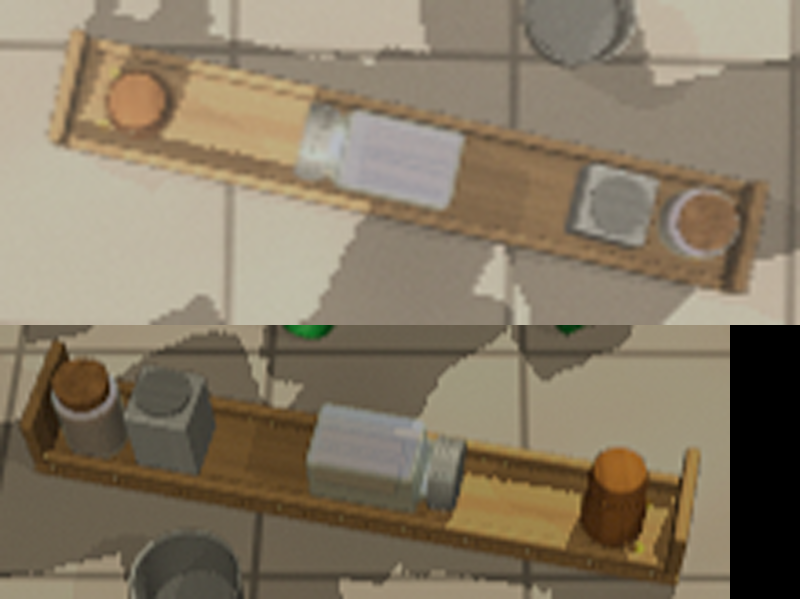

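The crop shows a clear glass jar with a steel lid. The lid end points left in the top view (+y), with the jar body at crop (400,158), the lid at (322,140), the pepper pot at (137,101) and the tin at (617,205). I now turn these into world points.

```bash
cat > h.py <<'E'
from bench import *
import numpy as np, cv2
from scipy.spatial.transform import Rotation as R
def ray(cam,u,v,z):
    c=camera_info(cam); d=R.from_quat(c["orientation"]).apply([(u-c["cx"])/c["fx"],(v-c["cy"])/c["fy"],1])
    p=np.array(c["position"]); return p+d*(z-p[2])/d[2]
def proj(cam,P):
    c=camera_info(cam); q=R.from_quat(c["orientation"]).inv().apply(np.atleast_2d(P)-c["position"])
    return q[:,:2]/q[:,2:]*c["fx"]+[c["cx"],c["cy"]]
T=lambda x,y,z: ray("top",(x+.5)/5-.5+245,(y+.5)/5-.5+170,z)
S=lambda x,y,z: ray("scene",(x+.5)/3.65-.5+195,(y-325+.5)/3.65-.5+165,z)
E
python3 - <<'E'
from h import *
np.set_printoptions(precision=4,suppress=True)
L=[T(80,30,.065),T(52,140,.065)]; Rr=[T(768,183,.065),T(745,293,.065)]
a=sum(L)/2;b=sum(Rr)/2;d=a-b
print("rack",(a+b)/2,np.linalg.norm(d),"y-axis ang",np.degrees(np.arctan2(-d[0],d[1])), np.linalg.norm(L[0]-L[1]))
c=[T(360,108,.062),T(465,132,.062),T(447,208,.062),T(338,184,.062)]
print("body",sum(c)/4,[np.linalg.norm(c[i]-c[i-1])for i in range(4)],np.degrees(np.arctan2(*(-(c[0]+c[3]-c[1]-c[2])[[0]]).tolist(),(c[0]+c[3]-c[1]-c[2])[1])))
print("jar bottom end",(c[1]+c[2])/2,"shoulder",(c[0]+c[3])/2)
print("lid end",T(302,139,.04))
print("scene body", [S(*p,.062) for p in((322,403),(428,424),(416,463+28),(309,460))])
for n,p in dict(pep=(137,101,.084),tin=(617,205,.082),cork=(708,222,.08)).items(): print(n,T(*p))
print("scene pep",S(620,470,.084),"tin",S(170,390,.082))
E
```

```text
rack [ 0.5011 -0.0668  0.065 ] 0.45374337961840056 y-axis ang -11.058495327174096 0.0727682723049123
body [ 0.5034 -0.0609  0.062 ] [np.float64(0.05088961066252612), np.float64(0.06926884560565864), np.float64(0.05025768152202562), np.float64(0.07168285082547816)] -11.207113666537545
jar bottom end [ 0.4966 -0.0955  0.062 ] shoulder [ 0.5103 -0.0264  0.062 ]
lid end [0.5151 0.0037 0.04  ]
scene body [array([ 0.4739, -0.0921,  0.062 ]), array([ 0.4906, -0.0188,  0.062 ]), array([ 0.5435, -0.026 ,  0.062 ]), array([ 0.5197, -0.0987,  0.062 ])]
pep [0.5343 0.1092 0.084 ]
tin [ 0.4761 -0.1969  0.082 ]
cork [ 0.4668 -0.2555  0.08  ]
scene pep [0.5396 0.1086 0.084 ] tin [ 0.4769 -0.1935  0.082 ]
```

send_rows --plan "28.6 43.5 0 0 0 54.1 1;28.6 43.5 0 0 0 54.1 1;28.6 43.5 0 0 0 54.1 1;28.6 43.5 0 0 0 54.1 1;28.6 43.5 0 0 0 54.1 1;28.6 43.5 0 0 0 54.1 1;28.6 43.5 0 0 0 54.1 1;28.6 43.5 0 0 0 54.1 1;28.6 43.5 0 0 0 54.1 1;28.6 43.5 0 0 0 54.1 1;28.6 43.5 0 0 0 54.1 1;28.6 43.5 0 0 0 54.1 1;28.6 43.5 0 0 0 54.1 1" --squeeze 40

```text
time: 1.72
tcp_pos: [0.5064, -0.0422, 0.2505]
orientation: [0.772, 0.635, 0.0, 0.0]
force: [-0.5, 0.3, -0.3]
finger_gap: 0.0854
finger_force: 0.0
```

send_rows --plan "0 0 0 -44.1 8.6 0 1;0 0 0 -44.1 8.6 0 1;0 0 0 -44.1 8.6 0 1;0 0 0 -44.1 8.6 0 1;0 0 0 -44.1 8.6 0 1;0 0 0 -44.1 8.6 0 1"

```text
time: 2.48
tcp_pos: [0.5067, -0.0415, 0.2502]
orientation: [0.714, 0.588, -0.294, 0.242]
force: [0.9, -0.6, 0.3]
finger_gap: 0.0854
finger_force: 0.0
```

```bash
cat >> h.py <<'E'
np.set_printoptions(precision=4,suppress=True)
def st():
    s=read_state(); m=R.from_quat(s["orientation"]).as_matrix()
    print("t",s["time"],"j",s["joints"],"p",s["tcp_pos"],"\ntoolx",m[:,0],"y",m[:,1],"z",m[:,2],"\nF",s["force"],"M",s["wrist_torque"],"gap",s["finger_gap"],s["finger_force"]); return s,m
E
python3 -c "
from h import *
st()"
```

```text
t 2.475 j [ 0.1852  0.1846  1.4092 -0.741   1.8172  0.2907] p [ 0.5067 -0.0415  0.2502] 
toolx [ 0.1359  0.6966 -0.7045] y [ 0.9814 -0.1917 -0.0003] z [-0.1353 -0.6914 -0.7097] 
F [ 0.9377 -0.5527  0.2739] M [ 0.286  -0.0538  0.0473] gap 0.08544798343573984 0.0
```

send_rows --plan "0 0 -5 0 0 0 1;0 0 -10 0 0 0 1;0 0 -14 0 0 0 1;0 0 -17 0 0 0 1;0 0 -19.0 0 0 0 1;0 0 -19.7 0 0 0 1;0 0 -19.7 0 0 0 1;0 0 -19.7 0 0 0 1"

```text
time: 3.48
tcp_pos: [0.5074, -0.0413, 0.0546]
orientation: [0.714, 0.587, -0.294, 0.244]
force: [0.0, 0.7, 0.6]
finger_gap: 0.0854
finger_force: 0.0
```

Run:
```python
from h import *
st()
a=read_camera("top")[130:250,235:415];b=read_camera("scene")[130:250,195:395]
a=cv2.resize(a,None,fx=3,fy=3,interpolation=cv2.INTER_CUBIC)[:,:540]; b=cv2.resize(b,None,fx=2,fy=2,interpolation=cv2.INTER_CUBIC)
b=cv2.resize(b,(540,240*540//400)); a=a[30:305]
cv2.imwrite("pics/g1.png",np.vstack([a,b]))
```

```text
t 3.475 j [ 0.1862  0.4148  1.5524 -0.7162  1.5365  0.5422] p [ 0.5074 -0.0413  0.0546] 
toolx [ 0.1374  0.6952 -0.7056] y [ 0.9815 -0.1916  0.0024] z [-0.1335 -0.6928 -0.7086] 
F [0.0183 0.6766 0.5651] M [ 0.3943 -0.0595 -0.0195] gap 0.08536888849455504 0.0
```

View pics/g1.png

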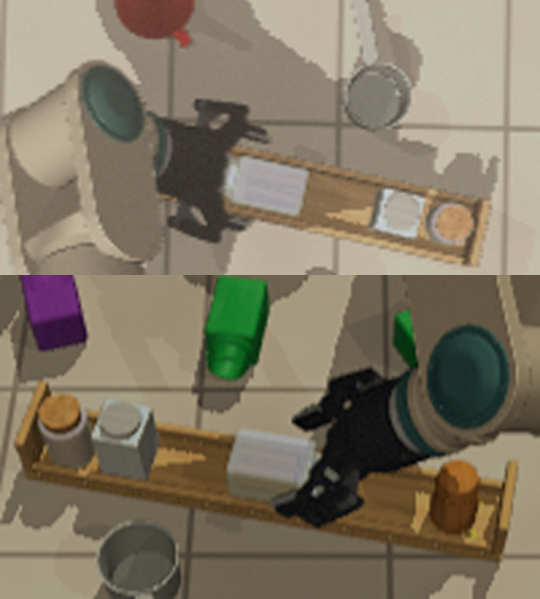

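The fingers straddle the jar body just behind the shoulder and above the rails. I close here.

send_rows --plan "0 -0.2 -0.2 0 0 0 1;0 -0.2 -0.2 0 0 0 0.2;0 -0.2 -0.2 0 0 0 -1;0 -0.2 -0.2 0 0 0 -1;0 -0.2 -0.2 0 0 0 -1;0 -0.2 -0.2 0 0 0 -1;0 -0.2 -0.2 0 0 0 -1;0 -0.2 -0.2 0 0 0 -1" --squeeze 45

```text
time: 4.58
tcp_pos: [0.5068, -0.0433, 0.0515]
orientation: [0.713, 0.588, -0.295, 0.243]
force: [-0.0, 2.8, 2.3]
finger_gap: 0.0517
finger_force: 47.5
```

```bash
python3 -c "
from h import *
st()"
```

```text
t 4.575 j [ 0.183   0.4184  1.5554 -0.7176  1.5311  0.5428] p [ 0.5068 -0.0433  0.0515] 
toolx [ 0.1358  0.6949 -0.7062] y [ 0.9815 -0.1914  0.0004] z [-0.1349 -0.6932 -0.708 ] 
F [-0.031   2.8177  2.2902] M [ 0.3505  0.096  -0.1169] gap 0.051652481185020485 47.51732110977173
```

send_rows --plan "0 0 0.5 0 0 0 -1;0 0 1.5 0 0 0 -1;0 0 3 0 0 0 -1;0 0 5 0 0 0 -1;0 0 7 0 0 0 -1;0 0 8.5 0 0 0 -1;0 0 9 0 0 0 -1;0 0 9 0 0 0 -1"

```text
time: 5.58
tcp_pos: [0.5066, -0.0434, 0.1414]
orientation: [0.713, 0.588, -0.295, 0.243]
force: [-0.2, 0.4, -3.6]
finger_gap: 0.0514
finger_force: 47.2
```

send_rows --plan "0 0 0 3 -0.6 0 -1;0 0 0 8.8 -1.7 0 -1;0 0 0 14.7 -2.9 0 -1;0 0 0 20.6 -4 0 -1;0 0 0 26.5 -5.2 0 -1;0 0 0 32.4 -6.3 0 -1;0 0 0 38.3 -7.5 0 -1;0 0 0 44.2 -8.6 0 -1;0 0 0 50 -9.8 0 -1;0 0 0 56 -10.9 0 -1;0 0 0 62 -12.1 0 -1;0 0 0 67.7 -13.2 0 -1;0 0 0 73.6 -14.4 0 -1;0 0 0 79.5 -15.5 0 -1;0 0 0 85.4 -16.7 0 -1;0 0 0 88.3 -17.2 0 -1;0 0 0 88.3 -17.2 0 -1;0 0 0 88.3 -17.2 0 -1"

```text
time: 7.82
tcp_pos: [0.5066, -0.0433, 0.141]
orientation: [0.713, 0.588, 0.295, -0.243]
force: [1.0, 0.0, -3.8]
finger_gap: 0.0518
finger_force: 47.3
```

Run:
```python
from h import *
st()
a=read_camera("top")[130:250,235:415];b=read_camera("scene")[110:240,195:395]
a=cv2.resize(a,None,fx=3,fy=3,interpolation=cv2.INTER_CUBIC)[30:280]; b=cv2.resize(b,(540,350),interpolation=cv2.INTER_CUBIC)
cv2.imwrite("pics/g2.png",np.vstack([a,b]))
```

```text
t 7.825 j [-0.5152  0.1912  1.6322  0.7346  1.6116 -0.4047] p [ 0.5066 -0.0433  0.141 ] 
toolx [0.1359 0.6946 0.7064] y [ 0.9816 -0.1911 -0.0009] z [ 0.1343  0.6935 -0.7078] 
F [ 0.9696  0.013  -3.8252] M [-0.6851  0.1293 -0.0079] gap 0.05181615237682639 47.30496883392334
```

View pics/g2.png

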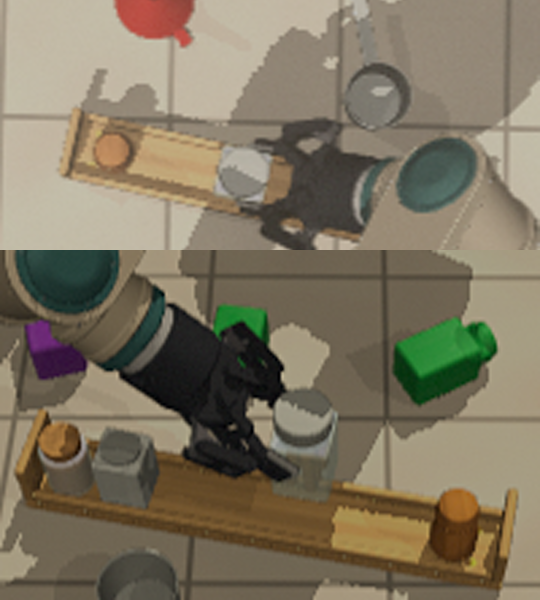

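The jar hangs upright over the lane with its lid top at top px (316,197), clear of the tin. I lower it now.

send_rows --plan "0 0 -1 0 0 0 -1;0 0 -2.5 0 0 0 -1;0 0 -4 0 0 0 -1;0 0 -5 0 0 0 -1;0 0 -5.5 0 0 0 -1;0 0 -6 0 0 0 -1;0 0 -6.3 0 0 0 -1;0 0 -6.3 0 0 0 -1"

```text
time: 8.93
tcp_pos: [0.5067, -0.0434, 0.0783]
orientation: [0.713, 0.587, 0.295, -0.244]
force: [0.7, 0.0, -3.9]
finger_gap: 0.0515
finger_force: 47.3
```

send_rows --plan "0 0 -0.2 0 0 0 -1;0 0 -0.4 0 0 0 -1;0 0 -0.6 0 0 0 -1;0 0 -0.6 0 0 0 -1"

```text
time: 9.43
tcp_pos: [0.5066, -0.0433, 0.0721]
orientation: [0.713, 0.587, 0.295, -0.244]
force: [0.0, 0.3, -3.0]
finger_gap: 0.0514
finger_force: 47.3
```

send_rows --plan "0 0 -0.15 0 0 0 -1;0 0 -0.3 0 0 0 -1;0 0 -0.3 0 0 0 -1"

```text
time: 9.8
tcp_pos: [0.5066, -0.0433, 0.0692]
orientation: [0.713, 0.587, 0.295, -0.244]
force: [0.2, -0.2, -2.3]
finger_gap: 0.0513
finger_force: 47.3
```

send_rows --plan "0 0 -0.1 0 0 0 -1;0 0 -0.2 0 0 0 -1;0 0 -0.2 0 0 0 -1"

```text
time: 10.18
tcp_pos: [0.5067, -0.0434, 0.0672]
orientation: [0.713, 0.587, 0.295, -0.244]
force: [-0.1, 0.1, -2.9]
finger_gap: 0.0515
finger_force: 47.3
```

send_rows --plan "0 0 -0.1 0 0 0 -1;0 0 -0.2 0 0 0 -1;0 0 -0.2 0 0 0 -1"

```text
time: 10.55
tcp_pos: [0.5068, -0.0434, 0.0662]
orientation: [0.713, 0.588, 0.296, -0.244]
force: [-3.9, -0.9, 6.3]
finger_gap: 0.0515
finger_force: 48.0
```

send_rows --plan "0 0 -0.1 0 0 0 -1;0 0 -0.2 0 0 0 -1;0 0 -0.2 0 0 0 -1"

```text
time: 10.92
tcp_pos: [0.5069, -0.0434, 0.0661]
orientation: [0.712, 0.588, 0.297, -0.244]
force: [-11.4, -3.0, 18.2]
finger_gap: 0.0513
finger_force: 49.5
```

send_rows --plan "0 0 0.1 0 0 0 -1;0 0 0.2 0 0 0 -1;0 0 0.2 0 0 0 -1"

```text
time: 11.3
tcp_pos: [0.5069, -0.0434, 0.0662]
orientation: [0.713, 0.588, 0.296, -0.244]
force: [-4.2, -2.5, 6.4]
finger_gap: 0.0516
finger_force: 48.3
```

Run:
```python
from h import *
st()
a=read_camera("top")[160:230,265:385];b=read_camera("scene")[150:230,250:370]
a=cv2.resize(a,(600,350)[:2],interpolation=cv2.INTER_CUBIC)[70:280]; b=cv2.resize(b,(580,387),interpolation=cv2.INTER_CUBIC)
b=cv2.copyMakeBorder(b,0,0,0,20,0)
cv2.imwrite("pics/g3.png",np.vstack([a,b]))
```

```text
t 11.3 j [-0.5159  0.3059  1.6674  0.7382  1.5009 -0.5071] p [ 0.5069 -0.0434  0.0662] 
toolx [0.1344 0.6934 0.7079] y [ 0.9816 -0.191   0.0007] z [ 0.1357  0.6948 -0.7063] 
F [-4.1559 -2.5391  6.4308] M [0.257  0.4861 0.4764] gap 0.051580026752411794 48.29886496067047
```

View pics/g3.png

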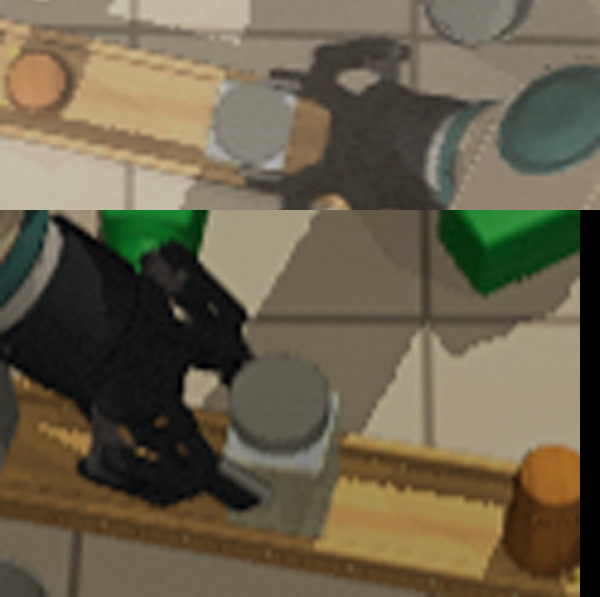

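The jar stands in the lane between the rails with its lid on. Lid top centre is at top px (315.8,198.4). I release and back out along the tool axis.

send_rows --plan "0 0 0 0 0 0 0.25;0 0 0 0 0 0 0.35;0 0 0 0 0 0 0.6;0 0 0 0 0 0 1;0 0 0 0 0 0 1;0 0 0 0 0 0 1;-0.3 -1.4 1.4 0 0 0 1;-0.7 -3.5 3.6 0 0 0 1;-1.1 -5.6 5.7 0 0 0 1;-1.3 -7 8 0 0 0 1;-1.3 -7 12 0 0 0 1;-1.3 -7 16 0 0 0 1;-1.3 -7 16 0 0 0 1"

```text
time: 13.02
tcp_pos: [0.4946, -0.114, 0.2287]
orientation: [0.713, 0.589, 0.296, -0.241]
force: [0.4, 0.8, -0.5]
finger_gap: 0.0853
finger_force: 0.0
```

Run:
```python
from h import *
st()
A=read_camera("top");B=read_camera("scene")
a=A[160:235,245:405];b=B[140:240,195:395]
a=cv2.resize(a,(640,300),interpolation=cv2.INTER_CUBIC); b=cv2.resize(b,(600,300),interpolation=cv2.INTER_CUBIC)
b=cv2.copyMakeBorder(b,0,0,0,40,0)
cv2.imwrite("pics/g4.png",np.vstack([a,b]))
print(ray("top",315.8,198.4,.1125))
```

```text
t 13.025 j [-0.6395  0.1597  1.4815  0.7199  1.8239 -0.3799] p [ 0.4946 -0.114   0.2287] 
toolx [0.1313 0.6963 0.7056] y [ 0.9815 -0.1914  0.0062] z [ 0.1394  0.6918 -0.7085] 
F [ 0.4139  0.7609 -0.5426] M [-0.3531  0.0739 -0.0189] gap 0.0852521596268524 0.0
[ 0.5092 -0.0292  0.1125]
```

View pics/g4.png

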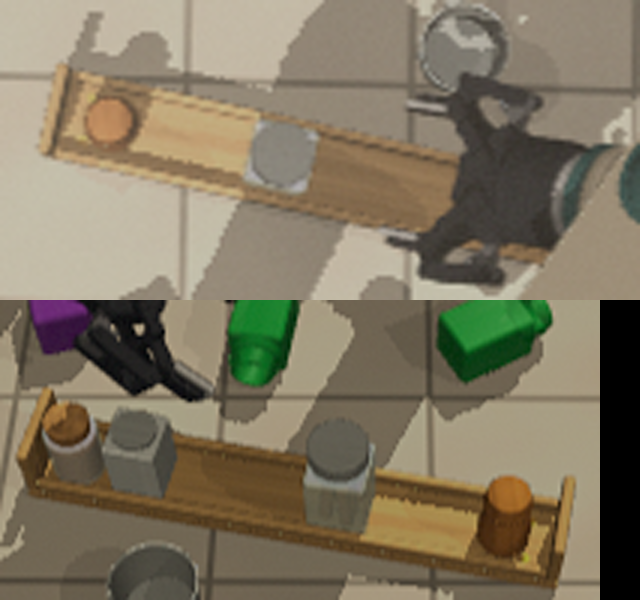

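The jar stands free and square in the lane. The lid centre from the cameras and from kinematics agree at about (0.510, -0.028). I go above the lid with the tool vertical.

send_rows --plan "0.4 2 0 -9 1.75 0 1;0.8 4 0 -18 3.5 0 1;1.1 6 0 -27 5.25 0 1;1.5 8 0 -36 7 0 1;1.5 8.6 -1 -44.2 8.6 0 1;1.5 8.6 -3 -44.2 8.6 0 1;1.5 8.6 -5 -44.2 8.6 0 1;1.5 8.6 -6 -44.2 8.6 0 1;1.5 8.6 -6 -44.2 8.6 0 1;1.5 8.6 -6 -44.2 8.6 0 1"

```text
time: 14.38
tcp_pos: [0.509, -0.0275, 0.1659]
orientation: [0.772, 0.636, 0.0, 0.0]
force: [1.6, -0.4, -0.3]
finger_gap: 0.085
finger_force: 0.0
```

Run:
```python
from h import *
s,m=st()
print(ray("scene",307.5,189.5,.1125),ray("top",315.1,198.1,.1125))
p=s["tcp_pos"]; d=np.array([.5069,-.0434])-p[:2]; print("lateral err mm",1e3*(d@[.9815,-.1914]))
```

```text
t 14.375 j [-0.1265  0.0512  1.5709 -0.      1.5186  0.0663] p [ 0.509  -0.0275  0.1659] 
toolx [0.1917 0.9815 0.    ] y [ 0.9815 -0.1917  0.0009] z [ 0.0009 -0.0001 -1.    ] 
F [ 1.6345 -0.434  -0.3078] M [ 0.0341 -0.0115 -0.0084] gap 0.08498720060960266 0.0
[ 0.5162 -0.0281  0.1125] [ 0.5101 -0.027   0.1125]
lateral err mm 1.0091914475083865
```

send_rows --plan "0.1 0 -2 0 0 0 1;0.1 0 -4 0 0 0 1;0.1 0 -5.2 0 0 0 1;0.1 0 -5.7 0 0 0 1;0.1 0 -5.7 0 0 0 1;0.1 0 -5.7 0 0 0 0.3;0.1 0 -5.7 0 0 0 -1;0.1 0 -5.7 0 0 0 -1;0.1 0 -5.7 0 0 0 -1;0.1 0 -5.7 0 0 0 -1;0.1 0 -5.7 0 0 0 -1" --squeeze 65

```text
time: 15.75
tcp_pos: [0.5101, -0.0274, 0.1094]
orientation: [0.772, 0.636, 0.001, 0.001]
force: [-1.8, 0.5, 6.0]
finger_gap: 0.0483
finger_force: 66.7
```

Run:
```python
from h import *
s,m=st()
a=read_camera("scene")[120:240,230:390]
cv2.imwrite("pics/g5.png",cv2.resize(a,(640,480),interpolation=cv2.INTER_CUBIC))
```

```text
t 15.75 j [-0.126   0.1057  1.6306 -0.0001  1.4036  0.0666] p [ 0.5101 -0.0274  0.1094] 
toolx [0.1914 0.9815 0.    ] y [ 0.9815 -0.1914  0.0017] z [ 0.0017 -0.0003 -1.    ] 
F [-1.8362  0.4875  6.0496] M [0.0148 0.2595 0.0268] gap 0.04827178509566641 66.71561608090997
```

View pics/g5.png

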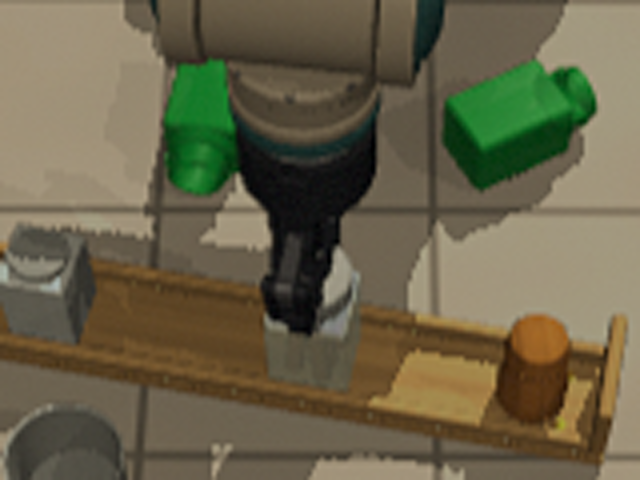

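The front finger sits on the lid at crop (295,290), close to the lid's centre line, and the jar is upright below it. I start unscrewing and watch the torque.

send_rows --plan "0 0 0 0 0 4 -1;0 0 0 0 0 8 -1;0 0 0.02 0 0 12 -1;0 0 0.02 0 0 12 -1"

```text
time: 16.3
tcp_pos: [0.5101, -0.0277, 0.1096]
orientation: [0.701, 0.713, 0.0, 0.001]
force: [-1.6, -1.2, 4.9]
finger_gap: 0.0482
finger_force: 66.7
```

```bash
python3 -c "
from h import *
st()"
```

```text
t 16.3 j [-0.1263  0.1055  1.6304 -0.0004  1.404  -0.1435] p [ 0.5101 -0.0277  0.1096] 
toolx [-0.0173  0.9999 -0.0006] y [0.9998 0.0173 0.0016] z [ 0.0016 -0.0006 -1.    ] 
F [-1.6317 -1.2035  4.8579] M [-0.11    0.3071 -0.0171] gap 0.04824296178181594 66.7206715978682
```

send_rows --plan "0 0 0 0 0 3 -1;0 0 0 0 0 6 -1;0 0 0 0 0 6 -1"

```text
time: 16.68
tcp_pos: [0.51, -0.0276, 0.1097]
orientation: [0.663, 0.749, 0.0, 0.001]
force: [-2.8, -1.1, 7.0]
finger_gap: 0.0484
finger_force: 66.8
```

```bash
python3 -c "
from h import *
s,m=st()
a=read_camera('scene')[140:220,260:370]
cv2.imwrite('pics/g6.png',cv2.resize(a,(770,560),interpolation=cv2.INTER_CUBIC))"
```

```text
t 16.675 j [-0.1262  0.1053  1.6304 -0.0004  1.4044 -0.2479] p [ 0.51   -0.0276  0.1097] 
toolx [-0.1214  0.9926 -0.0007] y [0.9926 0.1214 0.0013] z [ 0.0014 -0.0006 -1.    ] 
F [-2.7728 -1.1358  7.0235] M [-0.0911  0.4854  0.0261] gap 0.04844624164136145 66.81127784773707
```

View pics/g6.png

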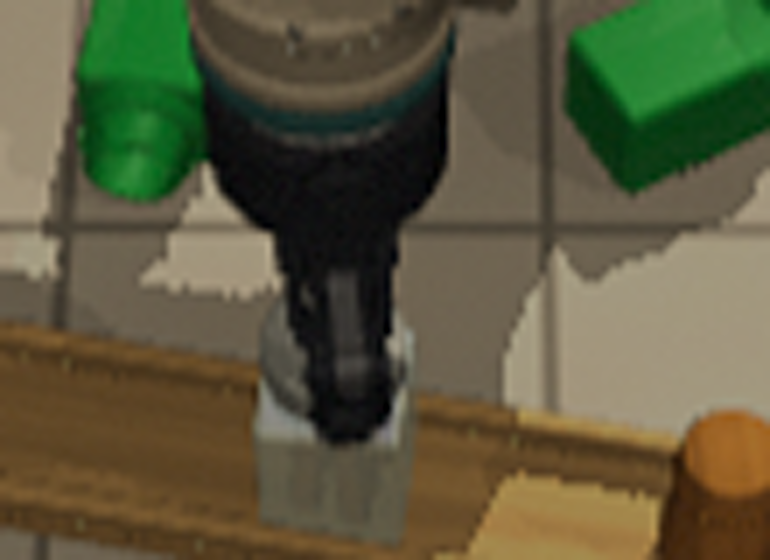

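send_rows --plan "0 0 0 0 0 3 -1;0 0 0 0 0 6 -1;0 0 0 0 0 6 -1"

```text
time: 17.1
tcp_pos: [0.51, -0.0277, 0.1099]
orientation: [0.623, 0.782, 0.0, 0.001]
force: [-3.4, -0.6, 8.4]
finger_gap: 0.048
finger_force: 66.9
```

```bash
python3 -c "
from h import *
st()"
```

```text
t 17.1 j [-0.1263  0.1052  1.6303 -0.0005  1.4048 -0.3527] p [ 0.51   -0.0277  0.1099] 
toolx [-0.2245  0.9745 -0.0009] y [0.9745 0.2245 0.0011] z [ 0.0012 -0.0006 -1.    ] 
F [-3.3964 -0.5573  8.3509] M [-0.0977  0.6202 -0.0794] gap 0.04802234370812049 66.92434558644891
```

send_rows --plan "0 0 0.04 0 0 3 -1;0 0 0.08 0 0 6 -1;0 0 0.1 0 0 9 -1;0 0 0.1 0 0 12 -1"

```text
time: 17.6
tcp_pos: [0.5096, -0.0278, 0.1102]
orientation: [0.537, 0.843, -0.0, 0.0]
force: [-4.1, -2.2, 5.0]
finger_gap: 0.0484
finger_force: 66.6
```

```bash
python3 -c "
from h import *
s,m=st(); print(s['effort'],s['joint_velocities'])"
```

```text
t 17.6 j [-0.1265  0.1046  1.6301 -0.0007  1.4068 -0.563 ] p [ 0.5096 -0.0278  0.1102] 
toolx [-0.4229  0.9062 -0.0007] y [ 0.9062  0.4229 -0.0003] z [ 0.     -0.0007 -1.    ] 
F [-4.0791 -2.2131  4.9935] M [-0.2727  0.6041 -0.3129] gap 0.04840099787074494 66.62907365709543
[  1.1148 -35.4175 -32.553    0.4801  -0.9593   0.2744] [ 0.0005 -0.0019 -0.0016 -0.0016  0.0002 -0.4152]
```

send_rows --plan "0 0 0.03 0 0 3 -1;0 0 0.05 0 0 6 -1;0 0 0.05 0 0 9 -1"

```text
time: 17.98
tcp_pos: [0.5094, -0.0279, 0.1105]
orientation: [0.469, 0.883, -0.0, -0.0]
force: [-4.0, -2.1, 4.8]
finger_gap: 0.0482
finger_force: 66.6
```

```bash
python3 -c "
from h import *
s,m=st()"
```

```text
t 17.975 j [-0.1266  0.1042  1.6299 -0.0008  1.4079 -0.72  ] p [ 0.5094 -0.0279  0.1105] 
toolx [-0.5593  0.829  -0.0003] y [ 0.829   0.5593 -0.0009] z [-0.0006 -0.0008 -1.    ] 
F [-3.9598 -2.1186  4.8348] M [-0.3119  0.6933 -0.2923] gap 0.04823535782893914 66.56415168195963
```

send_rows --plan "0 0 0.01 0 0 3 -1;0 0 0.02 0 0 6 -1"

```text
time: 18.23
tcp_pos: [0.5094, -0.0279, 0.1108]
orientation: [0.423, 0.906, -0.001, -0.0]
force: [-3.8, -1.6, 5.6]
finger_gap: 0.0483
finger_force: 66.6
```

```bash
python3 -c "
from h import *
s,m=st()"
```

```text
t 18.225 j [-0.1266  0.104   1.6297 -0.0009  1.4085 -0.8248] p [ 0.5094 -0.0279  0.1108] 
toolx [-0.643   0.7659 -0.0003] y [ 0.7659  0.643  -0.001 ] z [-0.0006 -0.0008 -1.    ] 
F [-3.7917 -1.5833  5.5879] M [-0.3396  0.7174 -0.2951] gap 0.04827150376318963 66.60963468253613
```

send_rows --plan "0 0 0.01 0 0 3 -1;0 0 0.02 0 0 6 -1"

```text
time: 18.48
tcp_pos: [0.5096, -0.0279, 0.1113]
orientation: [0.374, 0.927, -0.0, 0.0]
force: [-3.8, -1.8, 8.1]
finger_gap: 0.0483
finger_force: 67.0
```

```bash
python3 -c "
from h import *
s,m=st()"
```

```text
t 18.475 j [-0.1266  0.1035  1.6291 -0.001   1.4091 -0.9296] p [ 0.5096 -0.0279  0.1113] 
toolx [-0.7195  0.6944 -0.0005] y [ 0.6944  0.7195 -0.0008] z [-0.0002 -0.0009 -1.    ] 
F [-3.8172 -1.7789  8.0591] M [-0.308   0.804  -0.1576] gap 0.048331754238100134 66.97089085355401
```

send_rows --plan "0 0 0.02 0 0 3 -1;0 0 0.03 0 0 5 -1"

```text
time: 18.73
tcp_pos: [0.5096, -0.0279, 0.1119]
orientation: [0.334, 0.943, -0.0, 0.0]
force: [-5.3, -1.9, 7.1]
finger_gap: 0.0486
finger_force: 66.9
```

```bash
python3 -c "
from h import *
s,m=st()"
```

```text
t 18.725 j [-0.1265  0.1029  1.6285 -0.0011  1.4099 -1.0167] p [ 0.5096 -0.0279  0.1119] 
toolx [-0.7773  0.6292 -0.0008] y [ 0.6292  0.7773 -0.0008] z [ 0.0002 -0.0011 -1.    ] 
F [-5.3406 -1.8649  7.1119] M [-0.4147  0.8441 -0.145 ] gap 0.04855417657963742 66.8618325702846
```

send_rows --plan "0 0 0.04 0 0 3 -1;0 0 0.08 0 0 5 -1;0 0 0.1 0 0 5 -1"

```text
time: 19.1
tcp_pos: [0.5097, -0.0277, 0.1121]
orientation: [0.293, 0.956, -0.0, 0.0]
force: [-3.8, -1.4, 5.1]
finger_gap: 0.0484
finger_force: 66.7
```

```bash
python3 -c "
from h import *
s,m=st()"
```

```text
t 19.1 j [-0.1263  0.1027  1.6283 -0.0005  1.4104 -1.1025] p [ 0.5097 -0.0277  0.1121] 
toolx [-0.8284  0.5601 -0.0004] y [ 0.5601  0.8284 -0.0003] z [ 0.0001 -0.0005 -1.    ] 
F [-3.8127 -1.4317  5.0763] M [-0.4536  0.6274 -0.0812] gap 0.04844417010867868 66.65921553969383
```

send_rows --plan "0 0 0.05 0 0 2 -1;0 0 0.1 0 0 4 -1"

```text
time: 19.35
tcp_pos: [0.5096, -0.0273, 0.1124]
orientation: [0.258, 0.966, 0.0, -0.0]
force: [-1.6, -1.2, 0.4]
finger_gap: 0.0485
finger_force: 66.7
```

```bash
python3 -c "
from h import *
s,m=st()"
```

```text
t 19.35 j [-0.126   0.1024  1.6279  0.0003  1.4116 -1.1748] p [ 0.5096 -0.0273  0.1124] 
toolx [-0.8668  0.4987  0.0004] y [0.4987 0.8668 0.0001] z [-0.0003  0.0003 -1.    ] 
F [-1.6338 -1.2078  0.3802] M [-0.2489  0.2211 -0.0158] gap 0.04848084914323791 66.70764863491058
```

The torque is gone even while turning, so the threads have let go. I stop turning and test-lift gently.

send_rows --plan "0 0 0.1 0 0 0 -1;0 0 0.2 0 0 0 -1;0 0 0.3 0 0 0 -1;0 0 0.3 0 0 0 -1"

```text
time: 19.85
tcp_pos: [0.5097, -0.0273, 0.1157]
orientation: [0.259, 0.966, 0.0, 0.0]
force: [-0.4, -0.6, -0.8]
finger_gap: 0.0485
finger_force: 67.0
```

```bash
python3 -c "
from h import *
s,m=st()"
```

```text
t 19.85 j [-0.126   0.099   1.6245  0.0002  1.4179 -1.1726] p [ 0.5097 -0.0273  0.1157] 
toolx [-0.8657  0.5005 -0.0001] y [0.5005 0.8657 0.0003] z [ 0.0002  0.0002 -1.    ] 
F [-0.4378 -0.5562 -0.8331] M [-0.0133  0.0246 -0.0376] gap 0.04847982413979064 67.04734716564417
```

send_rows --plan "0 0 0.2 0 0 0 -1;0 0 0.5 0 0 0 -1;0 0 0.8 0 0 0 -1;0 0 1.1 0 0 0 -1;0 0 1.4 0 0 0 -1;0 0 1.7 0 0 0 -1;0 0 2.0 0 0 0 -1;0 0 2.2 0 0 0 -1;0 0 2.3 0 0 0 -1;0 0 2.3 0 0 0 -1;0 0 2.3 0 0 0 -1"

```text
time: 21.22
tcp_pos: [0.5096, -0.0274, 0.1386]
orientation: [0.259, 0.966, 0.0, -0.0]
force: [-1.1, -0.6, -0.3]
finger_gap: 0.0487
finger_force: 67.1
```

```bash
python3 -c "
from h import *
s,m=st()
a=read_camera('scene')[130:230,240:370];b=read_camera('top')[160:240,250:380]
a=cv2.resize(a,(520,400),interpolation=cv2.INTER_CUBIC);b=cv2.resize(b,(520,320),interpolation=cv2.INTER_CUBIC)[100:300]
cv2.imwrite('pics/g7.png',np.vstack([a,b]))"
```

```text
t 21.225 j [-0.1261  0.0765  1.6006  0.0001  1.4646 -1.1726] p [ 0.5096 -0.0274  0.1386] 
toolx [-0.8657  0.5006  0.0002] y [ 0.5006  0.8657 -0.    ] z [-0.0002  0.0001 -1.    ] 
F [-1.1257 -0.6408 -0.3005] M [-0.0307  0.0217 -0.0008] gap 0.048748025593395916 67.05262804403901
```

View pics/g7.png

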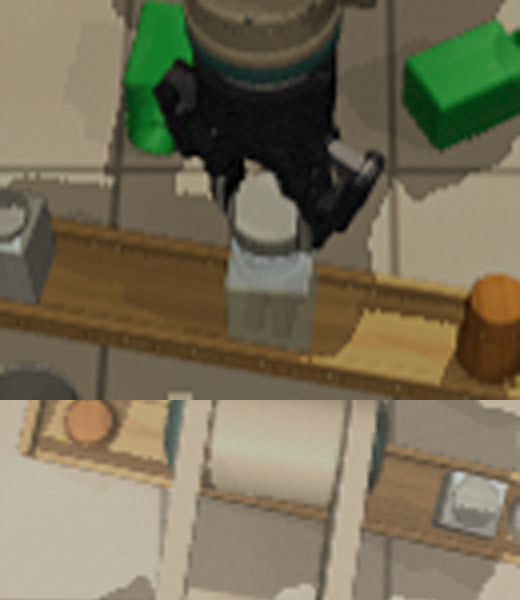

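```bash
python3 -c "
from h import *
c=np.array([.5097,-.0274])
P=[[c[0]+.025,c[1],.1235],[c[0]+.025,c[1],.094],[c[0],c[1],.142],[c[0]+.026,c[1]-.005,.086],[c[0]+.026,c[1]-.005,.010]]
print((proj('scene',P)-[240,130])*4)"
```

```text
[[270.0201 254.6123]
 [271.2352 280.831 ]
 [270.0933 201.3294]
 [263.1937 289.1309]
 [266.5093 350.7476]]
```

In the picture the lid's lower edge is at crop row ~253. The projection gives 255 for a lid raised about 15 mm and 281 for one still seated. The jar's front edges, at rows ~288 and ~342, put it on the lane floor, upright between its neighbours. I hand the job in.

```bash
python3 -c "
from bench import *
print(job_done())"
```

```text
the job is handed in; nothing more can be done
None
```

The jar stands upright in its lane between its neighbours, and I am holding the unscrewed lid level about 15 mm above its open mouth; the job was handed in at about 21 s, and no verdict came back.

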